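# Set the scroll saw's speed selector and start it

### The arm

A 6-joint arm with a two-finger parallel gripper is mounted at the origin on the work surface. World frame = base frame: x ahead of the robot, y to its left, z up, the work surface at z = 0. Lengths are in m, angles in rad, forces in N, time in s.
With the tool pointing down it reaches from about 0.425 to 0.925 m from the base axis. Payload 12.5 kg.
Tool frame: the origin (TCP) lies at the very end of the fingers, on their centre line; the grasp point (between the pads) lies 19 mm behind it (grasp_offset is the distance from the TCP to the grasp point, in m); z points along the fingers, y is the line along which they close (so a half turn about z gives the same grasp; the last joint's range is limited). The gripper opens to 85 mm and grips with 20 to 120 N. Pads are 22 mm wide; open, the fingers measure 114 mm over their backs; the gripper's body (76 mm by 85 mm) begins 54 mm behind the grasp point. The pads swing forward as they close: fully open they stand 13 mm farther back than shut.
Start: joints at [1.048, 0.491, 1.559, -0, 1.092, -0.106], TCP at [0.253, 0.572, 0.231] pointing down, gripper open.
Joint ranges: [-3.1, 3.1], [-0.84, 2.19], [0.05, 2.79], [-1.13, 4.28], [0.06, 2.93], [-2.69, 2.69]. Speed limits (rad/s): [2.22, 2.22, 2.79, 3.14, 3.14, 3.14].

### API

Orientations are given as a unit quaternion [x, y, z, w].
In Python, from rig import * gives the robot as it stands.
- The arm moves only by the tool jog_arm, never from a script. Its argument "increments" is a list of rows, each a list of 3 entries, a list of its own where there are three numbers: the shift along the tool's x, y, z in m, then the turn about the tool's z in degrees, then the opening, from 0 (shut) to 1 (fully open). A call has 1 to 8 rows; each row is the pose to reach, as a shift and turn from the pose commanded when the call began, along the tool's axes at that moment; what a row does not reach only later rows make up. A row lasts 1/8 s, in which the tool goes at most 62.5 mm and 10.7 degrees, less where a joint would pass 70% of its speed; a pose out of reach is approached as far as the arm can. A call with a gripper value outside its range is refused whole. The fingers move at their own pace and stop on an object; the grip force is fixed at half the most. Time passes only in rows, so rows that repeat a pose let the fingers close. It gives the time, the measured TCP pose, the force, the opening and the grip force at its end, in the units of the state.
- get_obs(): the state, without advancing time (a new reading comes with each control period).
- grab_frame(name): name is "scene" or "top" or "wrist"; returns a dict with "img" (420x560x3 uint8, blue, green, red), "mtx" (3x3 intrinsics, pixels), "origin" and "orientation" of the camera in the world; the wrist camera has in their place "hand_eye" (4x4, takes a point from camera to tool coordinates, whose origin is the TCP and whose axes are the flange's). Camera axes: x right, y down, z forward; pixel columns grow to the right and rows downward; lengths in m; the calibration is good to about 2 mm. A picture is of the moment at which its call begins: read the wrist's pose just before it. There is no depth.
- sign_off(): hands the job in; it is judged then, once.
Trained networks look in a picture, given as the dict that the camera call returned (one of the last four; its "shot" number tells which), for a name from the list of things; names that differ only in an ending like _2 or _b are one class to them, and where a whole thing is asked for, a point or a joint stands for the part that bears it (a point fixed in the world has none). Each returns a list of dicts, best first, with "confidence" (0 to 1); they miss things now and then, are a little off and sometimes report something else, mostly with a low value. They report only what shows in the picture. A call takes as long as a camera call.
- silhouettes(thing, picture): "pixels" (420x560 bool, what is visible of it) and "bbox" ([centre column, centre row, width, height] in pixels, round what is visible of it).
- mark_of(thing, picture): "pixel" ([column, row] in pixels: a listed point, or the origin of a listed thing).
The state is a dict: "t": time; "joint_pos": joint angles; "joint_vel": joint speeds; "joint_efforts": joint torques, N m; "tcp_pos": TCP position; "tool_rot": TCP orientation; "ft_force": force on the tool from outside, world axes, zero at the start; "moment": the same for the moment, N m; "width": opening from 0.0 (shut) to 1.0 (fully open); "grip_force": force on a finger pad.
Only numpy, scipy, OpenCV 4.12 (cv2) and the standard library are available. Lean on these libraries where they do the work, as an engineer would, in place of code of your own. Each camera call takes 0.05 s, during which the arm holds its last target. There are 200 camera calls.

### The job

Set the scroll saw's speed on its control box: with a fingertip or the outside of the fingers, push the lever of the rotary selector clockwise (seen from above), click by click, until it rests in the click at the fifth speed dot, counting the dots clockwise from the long off bar, and do not go over into the next click. Then press the round start button fully down and let it come back up. Only push and press: do not pinch the lever, and leave the mug, the glue bottle and the wood offcut where they stand.

Things in the scene. Friction and masses are not known exactly. Their poses are not given: they have to be found in the camera images.
- console: control box fixed to the bench: grey plastic with an aluminium top panel, 180 (x) by 260 (y) by 70 mm high. Origin at the centre of its underside; z up, x away from the robot's side, y to the left. It stands level, at any yaw within 25 degrees of straight. The selector is on the left of its panel, the start button on the right.
- off_mark (a point): middle of the black off bar (18 mm long, pointing at the selector axis) on the panel, 74 mm from the axis. Seven black round dots, 6.6 to 12.6 mm across and slowly growing, follow clockwise on the same circle every 30 degrees: speeds 1 to 7. In the console frame the bar lies at +105 degrees about the axis (from +x towards +y), dot n at 105 - 30 n.
- selector (a joint): selector angle in rad: 0 at the off bar, growing clockwise from above; clicks into rest every 0.5236 (dot n at n x 0.5236). In the console frame the lever points to 105 degrees minus it. Starts in off or dots 1 to 3. Leaving a click takes about 0.13 N m (3 N at 45 mm); past half way (0.26) a spring snaps it on, off the pusher, into the next click, where it stays. Stops lie just past off and dot 7.
- selector_axis (a point): on the selector's vertical turning axis, at panel height (70 mm above the bench); in the console frame at x = -12, y = 40 mm. Around it sits a round black hub, 40 mm across and 23 mm high. Its orientation turns with the selector.
- lever_tip (a point): middle of the outer end of the selector's lever, 60 mm from the axis, 18 mm above the panel. The lever is one black upright blade reaching out to one side of the hub only, 12 mm thick, its underside 3 mm and its top 33 mm above the panel, with a white line along its top.
- lever_push_side (a point): middle of the flat upright side of the lever blade that faces anticlockwise, 35 mm out from the axis, 18 mm above the panel: push on this side to turn clockwise. The side is 50 mm long (10 to 60 mm from the axis, the first 10 within the hub) and 30 mm high.
- start (a joint): travel of the start button in m: 0 up, 0.006 fully down; sprung, fully down takes 5 N, comes up when let go.
- start_top (a point): centre of the top of the round grey start button (34 mm across, in a low black housing) on the right of the panel; in the console frame at x = 0, y = -92 mm. It is pressed straight down.
- mug: white mug, 76 mm across, 90 mm high, stands on the bench left of the box, not to be disturbed. Origin at the centre of its underside.
- glue: white glue bottle, 56 mm across, 130 mm high, stands on the bench right of the box, not to be disturbed. Origin at the centre of its underside.
- offcut: plywood offcut, 45 by 120 by 30 mm high, lies on the bench beyond the box, not to be disturbed. Origin at the centre of its underside.

How it is judged:
By the outcome, as a careful person would: the job done as asked, in the order asked, and still so for the second after the job is handed in, with the robot touching nothing.
It also fails if it takes over 64 s, if anything falls off the work surface, if the arm or the gripper's body presses on something with over 40 N, if the wrist force passes 120 N, or if a joint passes its speed limit or range.

## Working session

There is one attempt and no reset: what is moved stays moved. The work goes in short steps, Python scripts to look and compute and a tool call to move; the robot and the scene stay as the last step left them, time stands still between calls to the robot, and variables do not carry over. Pictures are saved under pics/ and viewed, at most 10 in all, crops included, and the job is handed in when it is done.

Besides the shell and the picture viewer there is one more tool, called after "Call:" in YAML: its name, and indented under it one key for each argument. jog_arm: Moves the arm, as the interface text tells. Its arguments: {"type":"object","properties":{"increments":{"type":"array","items":{"type":"array"}}},"required":["increments"]}

```bash
ls; mkdir -p pics; cat > h.py <<'E'
from rig import *
import numpy as np, cv2
from scipy.spatial.transform import Rotation as R
def cam(f,o=None):
    if 'hand_eye' in f:
        T=np.eye(4);T[:3,:3]=R.from_quat(o['tool_rot']).as_matrix();T[:3,3]=o['tcp_pos'];T=T@np.array(f['hand_eye']);return T[:3,:3],T[:3,3]
    q=np.array(f['orientation']);Rm=R.from_quat(q).as_matrix() if q.size==4 else q
    return Rm,np.array(f['origin'])
def onz(f,p,z,o=None):
    Rm,c=cam(f,o);d=Rm@np.linalg.inv(f['mtx'])@np.array([p[0],p[1],1.]);return c+d*(z-c[2])/d[2]
def proj(f,P,o=None):
    Rm,c=cam(f,o);v=np.array(f['mtx'])@(Rm.T@(np.array(P)-c));return v[:2]/v[2]
E
python3 - <<'E'
from h import *
Z=dict(off_mark=.07,selector_axis=.07,lever_tip=.088,lever_push_side=.088,start_top=None,console=0,mug=0,glue=0,offcut=0)
for n in ["top","scene"]:
    f=grab_frame(n);cv2.imwrite(f'pics/{n}1.png',f['img'])
    print(n,np.round(cam(f)[1],3),f['mtx'][0][0])
    for k,z in Z.items():
        for m in mark_of(k,f)[:2]:
            print(k,np.round(m['pixel'],1),round(m['confidence'],2),np.round(onz(f,m['pixel'],.08 if z is None else z),4))
o=get_obs();print(o['tcp_pos'],o['tool_rot'],o['width'],o['t'])
E
```

```text
pics
top [0.457 0.021 1.07 ] 505.83867859764047
off_mark [247.2 285.9] 0.69 [0.4529 0.1254 0.07  ]
selector_axis [285.5 269. ] 0.66 [0.4869 0.0505 0.07  ]
lever_tip [252.  268.9] 0.61 [0.4858 0.1149 0.088 ]
lever_push_side [264.5 269.3] 0.68 [0.4853 0.0906 0.088 ]
start_top [353.2 261.2] 0.8 [ 0.5034 -0.0813  0.08  ]
console [301.9 265.4] 0.7 [0.497  0.0181 0.    ]
mug [197.9 274.3] 0.97 [0.4754 0.238  0.    ]
glue [410.6 240.8] 0.65 [ 0.5515 -0.21    0.    ]
offcut [310.  191.4] 0.66 [0.6555 0.0022 0.    ]
scene [ 0.965 -0.567  0.796] 463.5083760204518
off_mark [252.1 179.4] 0.62 [0.4598 0.1316 0.07  ]
selector_axis [241.1 202.3] 0.78 [0.4858 0.0508 0.07  ]
lever_tip [260.2 180.6] 0.87 [0.4906 0.1215 0.088 ]
lever_push_side [255.4 186.6] 0.79 [0.4936 0.0974 0.088 ]
start_top [217.8 232.4] 0.54 [ 0.5067 -0.061   0.08  ]
console [239.1 232.7] 0.62 [0.4976 0.0228 0.    ]
mug [277.  178.3] 0.55 [0.4633 0.2401 0.    ]
glue [190.2 317.9] 0.9 [ 0.5548 -0.2196  0.    ]
offcut [288.5 265.4] 0.58 [0.6463 0.0039 0.    ]
[0.25301768 0.57151938 0.23135122] [2.06886899e-01 9.78364864e-01 6.28235270e-05 2.59310572e-05] 1.0006020808525162 1.0
```

```bash
python3 - <<'E'
import cv2
a=cv2.imread('pics/top1.png');cv2.imwrite('pics/top1c.png',cv2.resize(a[160:340,160:440],None,fx=2.8,fy=2.8,interpolation=cv2.INTER_CUBIC))
E
```

```text
(no output)
```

View pics/top1c.png

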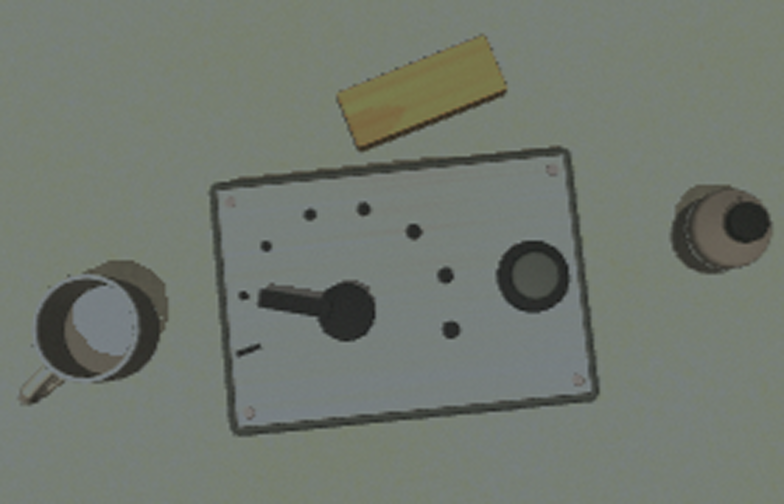

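View pics/scene1.png

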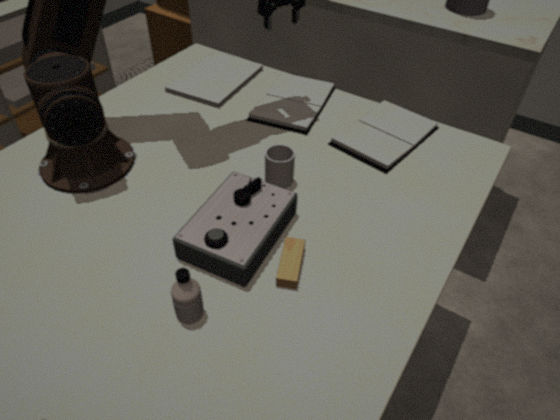

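The top crop shows the lever (tip at crop 262,297) at dot 1 (244,295). The off bar is at (249,350), dot 5 at (414,231) and the button at (535,275). The mug is on the left and the glue on the right, both clear of the panel. Next I'll fit the pose from the dots.

```bash
cat > fit.py <<'E'
from h import *
from scipy.optimize import least_squares
def dots(f):
    g=cv2.cvtColor(f['img'],cv2.COLOR_BGR2GRAY).astype(float)
    return g
f=grab_frame("top");g=dots(f)
guess=np.array([[249,350],[244,295],[266,245],[310,214],[364,209],[414,231],[446,275],[451,330]])/2.8+160
P=[]
for u,v in guess:
    r=6;u0,v0=int(round(u)),int(round(v));w=g[v0-r:v0+r+1,u0-r:u0+r+1]
    d=np.clip(np.median(w)-w-25,0,None);yy,xx=np.mgrid[-r:r+1,-r:r+1];d[np.hypot(xx,yy)>5]=0
    P.append(onz(f,[u0+(d*xx).sum()/d.sum(),v0+(d*yy).sum()/d.sum()],.07)[:2])
P=np.array(P)
def model(p):
    a=np.deg2rad(105-30*np.arange(8))+p[2];return np.c_[p[0]+.074*np.cos(a),p[1]+.074*np.sin(a)]
s=least_squares(lambda p:((model(p)-P)[2:]).ravel(),[.487,.05,.1]);p=s.x
print('axis',p[:2],'yaw',np.rad2deg(p[2]));print(np.round((model(p)-P)*1000,1).tolist())
c,sn=np.cos(p[2]),np.sin(p[2]);Rm=np.array([[c,-sn],[sn,c]])
print('start',p[:2]+Rm@[.012,-.132])
for k,z in [('lever_tip',.088),('lever_push_side',.088)]:
    m=mark_of(k,f)[0];q=onz(f,m['pixel'],z)[:2]-p[:2];print(k,np.rad2deg(np.arctan2(q[1],q[0])),np.hypot(*q))
print('dot n angles',np.rad2deg(p[2])+105-30*np.arange(8))
E
python3 fit.py
```

```text
axis [0.48250116 0.05436966] yaw 6.381763025794954
[[0.1, 0.0], [0.0, 0.6], [-0.0, -0.2], [0.0, -0.1], [-0.0, -0.1], [0.1, 0.3], [-0.0, 0.2], [-0.0, -0.1]]
start [ 0.50909895 -0.07547855]
lever_tip 81.34131681763556 0.05310396733945038
lever_push_side 88.03404308571606 0.028299593956708145
dot n angles [111.38176303  81.38176303  51.38176303  21.38176303  -8.61823697
 -38.61823697 -68.61823697 -98.61823697]
```

Call:
jog_arm:
  increments:
    - [[-0.02,-0.018,0],-1,0]
    - [[-0.06,-0.054,0],-3,0]
    - [[-0.11,-0.099,0],-6,0]
    - [[-0.16,-0.145,0],-9,0]
    - [[-0.21,-0.19,0],-12,0]
    - [[-0.26,-0.235,0],-15.3,0]
    - [[-0.3,-0.271,0],-15.3,0]
    - [[-0.32,-0.289,0],-15.3,0]

```text
t: 2.15
tcp_pos: [0.4294, 0.1754, 0.2316]
tool_rot: [0.076, 0.997, 0.0, 0.0]
ft_force: [0.5, 0.5, -0.1]
width: 0.0
grip_force: 0.0
```

```bash
cat > s.py <<'E'
from h import *
import sys
o=get_obs();M=R.from_quat(o['tool_rot']).as_matrix();A=np.array([.4825,.0544])
t=np.array(o['tcp_pos']);print('t',o['t'],'tcp',np.round(t,4),'xang',round(np.rad2deg(np.arctan2(M[1,0],M[0,0])),2),'tilt',np.round(M[2,:2],4),'w',round(o['width'],3),'F',np.round(o['ft_force'],1))
def go(phi,r,off,z):
    a=np.deg2rad(phi);u=np.array([np.cos(a),np.sin(a)]);n=np.array([-u[1],u[0]])
    P=np.r_[A+r*u+off*n,z];d=M.T@(P-t);x=np.rad2deg(np.arctan2(M[1,0],M[0,0]))
    print(phi,np.round(d,4).tolist(),round((x-(phi+90)+180)%360-180,1))
off=float(sys.argv[1]);z=float(sys.argv[2])
for ph in sys.argv[3:]: go(float(ph),.045,off,z)
E
python3 s.py .028 .15 81.4; python3 s.py .028 .078 81.4
```

```text
t 2.15 tcp [0.4294 0.1754 0.2316] xang 171.32 tilt [-0.0006  0.0002] w 0.0 F [ 0.5  0.5 -0.1]
81.4 [-0.0426, -0.0667, 0.0816] -0.1
t 2.15 tcp [0.4294 0.1754 0.2316] xang 171.32 tilt [-0.0006  0.0002] w 0.0 F [ 0.5  0.5 -0.1]
81.4 [-0.0426, -0.0667, 0.1536] -0.1
```

Call:
jog_arm:
  increments:
    - [[-0.015,-0.022,0.01],0,0]
    - [[-0.03,-0.045,0.03],0,0]
    - [[-0.042,-0.0667,0.06],0,0]
    - [[-0.0426,-0.0667,0.09],0,0]
    - [[-0.0426,-0.0667,0.115],0,0]
    - [[-0.0426,-0.0667,0.135],0,0]
    - [[-0.0426,-0.0667,0.15],0,0]
    - [[-0.0426,-0.0667,0.1536],0,0]

```text
t: 3.15
tcp_pos: [0.4606, 0.1054, 0.0771]
tool_rot: [0.075, 0.997, -0.0, -0.001]
ft_force: [-0.2, -0.8, -0.0]
width: -0.002
grip_force: 0.0
```

```bash
python3 s.py .017 .078 81.4 77 73 69 65 61 ; python3 - <<'E'
from h import *
f=grab_frame("wrist");cv2.imwrite('pics/w1.png',f['img'])
E
```

```text
t 3.15 tcp [0.4606 0.1054 0.0771] xang 171.42 tilt [ 0.0011 -0.0002] w -0.002 F [-0.2 -0.8 -0. ]
81.4 [-0.0123, -0.0021, -0.0009] 0.0
77.0 [-0.0158, -0.001, -0.0009] 4.4
73.0 [-0.019, -0.0001, -0.0009] 8.4
69.0 [-0.0223, 0.0005, -0.0009] 12.4
65.0 [-0.0257, 0.0008, -0.001] 16.4
61.0 [-0.029, 0.001, -0.001] 20.4
```

View pics/w1.png

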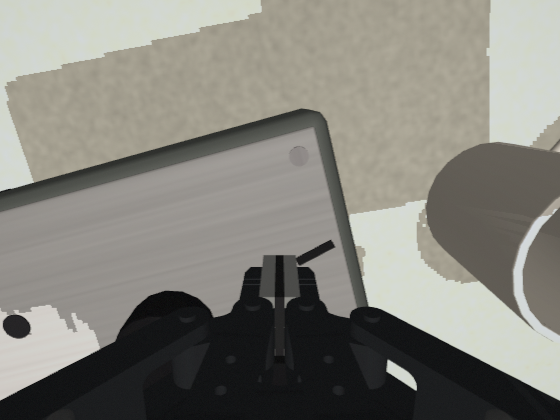

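The wrist view shows the shut fingertips at about (280,260) on the panel, next to the off bar at (315,252). The lever is hidden behind the fingers and nothing is touching, so I'll push the first click.

Call:
jog_arm:
  increments:
    - [[-0.006,0,0],0,0]
    - [[-0.011,0,0],0,0]
    - [[-0.0145,0.001,0],4.4,0]
    - [[-0.0177,0.002,0],8.4,0]
    - [[-0.021,0.0026,0],12.4,0]
    - [[-0.0244,0.0029,0],16.4,0]
    - [[-0.0265,0.003,0],18.9,0]
    - [[-0.0265,0.003,0],18.9,0]

```text
t: 4.2
tcp_pos: [0.4879, 0.1044, 0.0781]
tool_rot: [0.237, 0.971, 0.0, 0.0]
ft_force: [-1.1, -0.0, 1.4]
width: -0.001
grip_force: 0.0
```

```bash
cat > look.py <<'E'
from h import *
import sys
A=np.array([.4825,.0544])
for c,m_ in [('top',1),('scene',1)]:
    f=grab_frame(c);cv2.imwrite(f'pics/{c}_{sys.argv[1]}.png',f['img'])
    for k in ['lever_tip','lever_push_side']:
        for m in mark_of(k,f)[:1]:
            q=onz(f,m['pixel'],.088)[:2]-A;print(c,k,np.round(m['pixel']),round(m['confidence'],2),'ang',round(np.rad2deg(np.arctan2(q[1],q[0])),1),'r',round(np.hypot(*q),3))
E
python3 look.py a; python3 s.py .017 .078 62.5 51.4 
```

```text
scene lever_tip [266. 187.] 0.9 ang 60.4 r 0.064
scene lever_push_side [261. 191.] 0.63 ang 51.5 r 0.048
t 4.5 tcp [0.4874 0.1044 0.0778] xang 152.55 tilt [-0.0001  0.0001] w 0.001 F [ 0.6 -0.8  0.4]
62.5 [-0.0017, -0.0017, -0.0002] 0.0
51.4 [-0.0107, 0.0008, -0.0002] 11.1
```

```bash
python3 - <<'E'
import cv2
a=cv2.imread('pics/scene_a.png');cv2.imwrite('pics/sc_a.png',cv2.resize(a[150:290,160:320],None,fx=4,fy=4,interpolation=cv2.INTER_CUBIC))
E
```

```text
(no output)
```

View pics/sc_a.png

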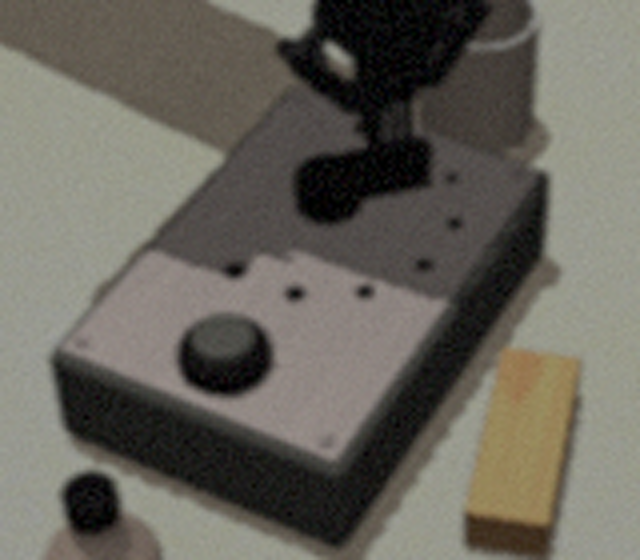

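```bash
cat > iou.py <<'E'
from h import *
A=np.array([.4825,.0544])
def blade(f,phi,o=None):
    a=np.deg2rad(phi);u=np.array([np.cos(a),np.sin(a)]);n=np.array([-u[1],u[0]]);im=np.zeros((420,560),np.uint8)
    pts=[proj(f,np.r_[A+r*u+s*n,z],o) for r in(.0,.06) for s in(-.006,.006) for z in(.073,.103)]
    cv2.fillConvexPoly(im,cv2.convexHull(np.array(pts,np.float32)).astype(np.int32),1)
    b=np.linspace(0,6.28,30);hp=[proj(f,[A[0]+.02*np.cos(t),A[1]+.02*np.sin(t),z],o) for t in b for z in(.07,.093)]
    cv2.fillConvexPoly(im,cv2.convexHull(np.array(hp,np.float32)).astype(np.int32),1)
    return im>0
def scan(f,o=None):
    m=silhouettes('selector',f)
    if not m: return print('none')
    k=m[0]['pixels'];ph=np.arange(-75,115,3)+.4;s=[(k&blade(f,p,o)).sum()/(k|blade(f,p,o)).sum() for p in ph]
    i=np.argsort(s)[::-1][:6];print('conf',round(m[0]['confidence'],2),[(round(float(ph[j]),1),round(float(s[j]),3)) for j in i])
if __name__=='__main__':
    f=grab_frame('scene');scan(f);f=grab_frame('top');scan(f)
    f=grab_frame('scene')
    for p in (81.4,66,62,56,51.4):
        a=np.deg2rad(p);print(p,np.round((proj(f,np.r_[A+.06*np.array([np.cos(a),np.sin(a)]),.103])-[160,150])*4))
E
python3 iou.py
```

```text
conf 0.85 [(48.4, 0.841), (51.4, 0.832), (45.4, 0.822), (42.4, 0.805), (54.4, 0.791), (39.4, 0.777)]
conf 0.48 [(60.4, 0.111), (42.4, 0.11), (54.4, 0.11), (48.4, 0.11), (36.4, 0.109), (-59.6, 0.109)]
81.4 [394. 110.]
66 [412. 124.]
62 [416. 128.]
56 [420. 135.]
51.4 [423. 140.]
```

```bash
python3 s.py .017 .078 57 51.4 47 43 39 36 33 
```

```text
t 4.75 tcp [0.4874 0.1044 0.0777] xang 152.53 tilt [0.     0.0001] w 0.001 F [ 0.  -0.2 -1. ]
57.0 [-0.0061, -0.0002, -0.0003] 5.5
51.4 [-0.0107, 0.0008, -0.0003] 11.1
47.0 [-0.0144, 0.0012, -0.0003] 15.5
43.0 [-0.0177, 0.0014, -0.0003] 19.5
39.0 [-0.0211, 0.0014, -0.0003] 23.5
36.0 [-0.0236, 0.0012, -0.0003] 26.5
33.0 [-0.0261, 0.0009, -0.0003] 29.5
```

Call:
jog_arm:
  increments:
    - [[-0.0061,0,0],5.5,0]
    - [[-0.0107,0.0008,0],11.1,0]
    - [[-0.0144,0.0012,0],15.5,0]
    - [[-0.0177,0.0014,0],19.5,0]
    - [[-0.0211,0.0014,0],23.5,0]
    - [[-0.0236,0.0012,0],26.5,0]
    - [[-0.0261,0.0009,0],29.5,0]
    - [[-0.0261,0.0009,0],29.5,0]

```text
t: 5.75
tcp_pos: [0.5111, 0.0931, 0.0777]
tool_rot: [0.477, 0.879, 0.0, 0.0]
ft_force: [-0.0, 0.7, 0.2]
width: 0.002
grip_force: 0.0
```

```bash
python3 iou.py|head -2;  python3 s.py .017 .078 27 21.4 17 13 9 6 3 
```

```text
conf 0.94 [(21.4, 0.82), (24.4, 0.816), (18.4, 0.802), (27.4, 0.78), (15.4, 0.761), (30.4, 0.744)]
none
t 6.0 tcp [0.5109 0.0932 0.0777] xang 123.06 tilt [0.0001 0.    ] w -0.001 F [ 0.8 -0.3 -0.9]
27.0 [-0.0049, 0.0015, -0.0003] 6.1
21.4 [-0.0095, 0.0025, -0.0003] 11.7
17.0 [-0.0131, 0.0029, -0.0003] 16.1
13.0 [-0.0165, 0.0031, -0.0003] 20.1
9.0 [-0.0199, 0.003, -0.0003] 24.1
6.0 [-0.0224, 0.0028, -0.0003] 27.1
3.0 [-0.0249, 0.0025, -0.0003] 30.1
```

At dot 3. Next click.

Call:
jog_arm:
  increments:
    - [[-0.0049,0.001,0],6.1,0]
    - [[-0.0095,0.002,0],11.7,0]
    - [[-0.0131,0.0025,0],16.1,0]
    - [[-0.0165,0.0025,0],20.1,0]
    - [[-0.0199,0.0025,0],24.1,0]
    - [[-0.0224,0.0025,0],27.1,0]
    - [[-0.0249,0.0025,0],30.1,0]
    - [[-0.0249,0.0025,0],30.1,0]

```text
t: 7.0
tcp_pos: [0.5267, 0.0736, 0.0777]
tool_rot: [0.689, 0.725, 0.0, -0.0]
ft_force: [0.4, 0.0, 0.6]
width: 0.001
grip_force: 0.0
```

```bash
python3 iou.py|head -2;  python3 s.py .017 .078 -3 -8.6 -13 -17 -21 -24 -27 
```

```text
conf 0.97 [(-5.6, 0.836), (-2.6, 0.829), (0.4, 0.778), (-8.6, 0.777), (3.4, 0.743), (-11.6, 0.726)]
none
t 7.25 tcp [0.5266 0.0738 0.0777] xang 92.97 tilt [ 0.0001 -0.    ] w -0.001 F [0.  0.7 0.6]
-3.0 [-0.0048, 0.0015, -0.0003] 6.0
-8.6 [-0.0094, 0.0024, -0.0003] 11.6
-13.0 [-0.0131, 0.0029, -0.0003] 16.0
-17.0 [-0.0164, 0.0031, -0.0003] 20.0
-21.0 [-0.0198, 0.003, -0.0003] 24.0
-24.0 [-0.0223, 0.0028, -0.0003] 27.0
-27.0 [-0.0248, 0.0024, -0.0003] 30.0
```

Call:
jog_arm:
  increments:
    - [[-0.0048,0.001,0],6,0]
    - [[-0.0094,0.002,0],11.6,0]
    - [[-0.0131,0.0025,0],16,0]
    - [[-0.0164,0.0025,0],20,0]
    - [[-0.0198,0.0025,0],24,0]
    - [[-0.0223,0.0025,0],27,0]
    - [[-0.0248,0.0024,0],30,0]
    - [[-0.0248,0.0024,0],30,0]

```text
t: 8.25
tcp_pos: [0.5303, 0.049, 0.0777]
tool_rot: [0.853, 0.522, 0.0, -0.0]
ft_force: [0.8, 0.6, 0.1]
width: -0.0
grip_force: 0.0
```

```bash
python3 iou.py|head -2;  python3 s.py .017 .078 -27; python3 look.py e
```

```text
conf 0.72 [(-35.6, 0.723), (-32.6, 0.706), (-29.6, 0.679), (-38.6, 0.67), (-26.6, 0.631), (-41.6, 0.604)]
conf 0.21 [(114.4, 0.0), (111.4, 0.0), (108.4, 0.0), (105.4, 0.0), (102.4, 0.0), (99.4, 0.0)]
t 8.5 tcp [0.5303 0.0491 0.0777] xang 62.97 tilt [ 0.0001 -0.0001] w -0.008 F [-0.5  0.9 -0.4]
-27.0 [0.0, 0.0, -0.0003] -0.0
scene lever_tip [251. 210.] 0.53 ang -30.2 r 0.056
scene lever_push_side [251. 203.] 0.56 ang -14.5 r 0.036
```

Call:
jog_arm:
  increments:
    - [[0.006,0,0],0,0]
    - [[0.01,0,-0.01],0,0]
    - [[0.01,0,-0.035],0,0]
    - [[0,0,-0.06],0,0]
    - [[-0.035,0.012,-0.06],0,0]
    - [[-0.075,0.024,-0.06],0,0]
    - [[-0.108,0.034,-0.06],0,0]
    - [[-0.1206,0.0377,-0.06],0,0]

```text
t: 9.8
tcp_pos: [0.509, -0.0768, 0.1383]
tool_rot: [0.853, 0.521, 0.0, 0.0]
ft_force: [0.5, -0.4, 0.5]
width: 0.001
grip_force: 0.0
```

```bash
python3 - <<'E'
from h import *
from iou import scan
for c in('scene','top'):
    f=grab_frame(c);scan(f);cv2.imwrite(f'pics/{c}_f.png',f['img'])
    for m in mark_of('lever_tip',f)[:1]:
        q=onz(f,m['pixel'],.088)[:2]-[.4825,.0544];print('tip',round(m['confidence'],2),np.rad2deg(np.arctan2(q[1],q[0])))
    if c=='scene':
        m=mark_of('start_top',f)
        for z in(.076,.08,.085,.09,.095): print(z,proj(f,[.5091,-.0755,z]),m and m[0]['pixel'])
        a=f['img'][150:290,160:320];cv2.imwrite('pics/sc_f.png',cv2.resize(a,None,fx=4,fy=4,interpolation=2))
E
python3 s.py 0 .078 0|head -1
```

```text
conf 0.71 [(-35.6, 0.777), (-32.6, 0.762), (-29.6, 0.733), (-38.6, 0.723), (-26.6, 0.691), (-41.6, 0.655)]
tip 0.76 -29.92708175599496
0.076 [214.54158121 238.3390192 ] []
0.08 [214.40323279 237.04483723] []
0.085 [214.22917148 235.41657862] []
0.09 [214.05384659 233.77649981] []
0.095 [213.87724431 232.12447163] []
conf 0.83 [(-38.6, 0.858), (-41.6, 0.847), (-35.6, 0.773), (-44.6, 0.771), (-32.6, 0.714), (-47.6, 0.702)]
tip 0.93 -36.964402171395434
t 10.15 tcp [ 0.5092 -0.0746  0.1377] xang 62.99 tilt [ 0.0001 -0.0001] w -0.0 F [-0.1  0.1  0.3]
```

View pics/sc_f.png

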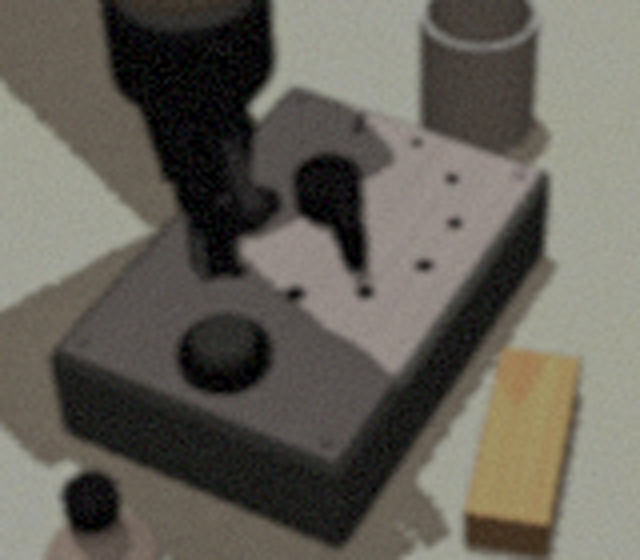

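The lever points at the fifth dot (crop 365,292), counting from the bar at (358,122). The top camera agrees: it fits -38.6°, where dot 5 is. Next is the button.

Call:
jog_arm:
  increments:
    - [[0,0,0.01],0,0]
    - [[0,0,0.025],0,0]
    - [[0,0,0.034],0,0]
    - [[0,0,0.038],0,0]
    - [[0,0,0.041],0,0]
    - [[0,0,0.043],0,0]
    - [[0,0,0.044],0,0]
    - [[0,0,0.044],0,0]

```text
t: 11.15
tcp_pos: [0.5091, -0.0755, 0.0938]
tool_rot: [0.853, 0.522, 0.0, 0.0]
ft_force: [-0.8, 0.8, -0.6]
width: -0.003
grip_force: 0.0
```

Call:
jog_arm:
  increments:
    - [[0,0,0.001],0,0]
    - [[0,0,0.002],0,0]
    - [[0,0,0.003],0,0]
    - [[0,0,0.004],0,0]
    - [[0,0,0.004],0,0]

```text
t: 11.78
tcp_pos: [0.509, -0.0755, 0.0897]
tool_rot: [0.853, 0.522, 0.0, 0.0]
ft_force: [0.3, 0.1, 3.2]
width: 0.006
grip_force: 1.3
```

Call:
jog_arm:
  increments:
    - [[0,0,0.001],0,0]
    - [[0,0,0.002],0,0]
    - [[0,0,0.002],0,0]

```text
t: 12.15
tcp_pos: [0.5091, -0.0756, 0.0877]
tool_rot: [0.853, 0.522, 0.0, 0.0]
ft_force: [0.4, -0.7, 4.7]
width: 0.0
grip_force: 1.9
```

Call:
jog_arm:
  increments:
    - [[0,0,0.001],0,0]
    - [[0,0,0.002],0,0]
    - [[0,0,0.002],0,0]

```text
t: 12.52
tcp_pos: [0.5091, -0.0755, 0.086]
tool_rot: [0.853, 0.522, 0.0, 0.0]
ft_force: [-1.5, 0.8, 8.6]
width: 0.001
grip_force: 4.4
```

Call:
jog_arm:
  increments:
    - [[0,0,0.0005],0,0]
    - [[0,0,0.001],0,0]
    - [[0,0,0.001],0,0]

```text
t: 12.9
tcp_pos: [0.5091, -0.0756, 0.0858]
tool_rot: [0.853, 0.522, 0.0, 0.0]
ft_force: [-4.3, 0.7, 21.3]
width: 0.001
grip_force: 10.2
```

The button is at its hard stop: 21 N with almost no further travel. Releasing it now.

Call:
jog_arm:
  increments:
    - [[0,0,-0.002],0,0]
    - [[0,0,-0.006],0,0]
    - [[0,0,-0.012],0,0]
    - [[0,0,-0.025],0,0]
    - [[0,0,-0.045],0,0]
    - [[0,0,-0.07],0,0]
    - [[0,0,-0.09],0,0]
    - [[0,0,-0.09],0,0]

```text
t: 13.9
tcp_pos: [0.5094, -0.0756, 0.1762]
tool_rot: [0.853, 0.522, 0.001, 0.001]
ft_force: [0.5, 0.3, -0.3]
width: -0.002
grip_force: 0.0
```

```bash
python3 - <<'E'
from h import *
from iou import scan
f=grab_frame('top');scan(f)
for k in('mug','glue','offcut'):
    m=mark_of(k,f); print(k,m and onz(f,m[0]['pixel'],0))
o=get_obs();print(o['t'],o['ft_force'],np.abs(o['joint_vel']).max());print(sign_off())
E
```

```text
conf 0.7 [(-38.6, 0.858), (-41.6, 0.858), (-35.6, 0.796), (-44.6, 0.778), (-32.6, 0.739), (-47.6, 0.711)]
mug [0.47522245 0.23800793 0.        ]
glue []
offcut [ 0.65114418 -0.00384825  0.        ]
14.15 [-0.22004229  0.50381277  0.00982871] 0.0042760088695733035
the job is handed in; nothing more can be done
None
```

The selector lever rests at the fifth speed dot, the start button was pressed to its hard stop and let go, and the job is handed in at 14 s; the arm stayed clear of the mug, glue and offcut, though the last check did not detect the glue bottle.

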